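Refit the cover plate on a counter-top vegetable cutter

TASK

Put the washed steel cover plate from the chopping board back onto the vegetable cutter. Rest it lightly on the two studs and slide it gently along the cutter, feeling for the point where its two holes drop over the studs and it lies flush on the deck; then swing the latch fully over the plate's edge and let go. Do not press hard on the cutter, and leave the bowl, bottle and jar where they are.

Things in the scene. Friction and masses are not known exactly. Their poses are not given: they have to be found in the camera images.
- cover: The cover plate: plain steel, 110 x 150 x 6 mm (its x, y, z), 0.3 to 0.55 kg, symmetric under a half turn. Two round through holes, 13 mm across, at y = -45 and +45 mm, x = 0. A black bridge handle stands in the middle of its top. Origin: centre of its underside. It starts flat on a white chopping board, its underside 12 mm above the worktop.
- cover_handle (a point): Centre of the handle's grip bar, on the plate's centre line 31 mm above the underside. The bar is 12 mm thick along the plate's x, 50 mm long along its y and 22 mm high: 20 to 42 mm above the underside of the plate, 14 mm of air below it between two posts.
- cutter: The vegetable cutter: fixed low white box, 200 x 260 mm (x, y), with a flat metal deck, faced with a thin seal, 70 mm above its underside. Origin: centre of its underside, on the worktop. The seated plate's x and y axes lie along the cutter's, its underside on the deck. Over 40 N between them would bend the plate.
- latch (a joint): Swing latch: 0 rad = open, its bar points along the cutter's -x; pi/2 (end stop) = closed, along +y over the plate's edge. Turns clockwise from above about an upright pivot at x 0, y -110 mm in the cutter's frame. Starts at 0 to 0.3; 1 to 2 N at the pin moves it, it stays where left. Bar 16 mm wide, 56 mm long, underside 8 mm above the deck; a plate not fully down blocks it.
- deck (a point): Middle of the deck top. Two steel studs stand on the deck at y = -45 and +45 mm from here (cutter's axes), on a carriage clamped firmly wherever it was last left: their common x is anywhere from -20 to +20 mm and is not reported, so it must be felt. Each stud is 10 mm thick, 8 mm tall, its top 2 mm tapering to 7 mm. Over them the plate drops 8 mm onto the deck.
- latch_pin (a point): Centre of the top end of the latch's upright black pin, by which it is pushed. The pin is 14 mm thick, 48 mm from the pivot, and runs from 14 to 44 mm above the deck.
- bowl: Bystander: white bowl, 110 mm wide, 55 mm high. Origin: centre of its underside.
- sauce: Bystander: squeeze bottle, 56 mm wide, 150 mm high. Origin: centre of its underside.
- jar: Bystander: glass jar, 64 mm wide, 90 mm high. Origin: centre of its underside.
Not all that is in view belongs to the job. What is shaped like the cover but purple or yellow is not meant.

How it is judged (in metres and radians):
On the way, in this order (a step that is already met when the one before it is completed fails the run):
1. the cover plate has dropped over the studs and lies flush on the deck (z of cover in the frame of cutter between 0.066 and 0.0725 m and x of cover in the frame of cutter between -0.028 and 0.028 m and y of cover in the frame of cutter between -0.008 and 0.008 m and angle between the x axis of cover and the x axis of cutter, either way round below 0.1 rad and angle between cover's own z axis and vertical below 0.04 rad), for 0.2 s.
2. the latch is swung fully over the plate (value of joint latch above 1.4 rad), for 0.2 s.
At the end, for the whole second after the job is handed in: The plate lies over both studs, flush on the deck (underside within 2.5 mm of it, tilt under 0.04 rad, along the cutter within 0.1 rad, its centre within 28 mm of the cutter's middle along x and 8 mm along y), at rest, with the latch turned past 1.4 rad (all of step 1 and value of joint latch above 1.4 rad and linear speed of cover below 0.02 m/s); the robot touches nothing.
It fails at once if the plate and the cutter are pressed together with more than 40 N (contact force between cover and cutter above 40 N).
It fails at once if the bowl is moved by more than 30 mm or tipped (distance of bowl from where it was at the start of the episode above 0.03 m or angle between bowl's own z axis and vertical above 0.4 rad).
It fails at once if the sauce is moved by more than 30 mm or tipped (distance of sauce from where it was at the start of the episode above 0.03 m or angle between sauce's own z axis and vertical above 0.4 rad).
It fails at once if the jar is moved by more than 30 mm or tipped (distance of jar from where it was at the start of the episode above 0.03 m or angle between jar's own z axis and vertical above 0.4 rad).
It also fails if it takes over 72 s, if anything falls off the work surface, if the arm or the gripper's body presses on something with over 40 N, if the wrist force passes 120 N, or if a joint passes its speed limit or range.

ROBOT

A 6-joint arm with a two-finger parallel gripper is mounted at the origin on the work surface. World frame = base frame: x ahead of the robot, y to its left, z up, the work surface at z = 0. Lengths are in m, angles in degrees, forces in N, time in s.
With the tool pointing down it reaches from about 0.3 to 0.75 m from the base axis. Payload 8.5 kg.
Tool frame: the origin (TCP) lies between the finger pads; the fingertips stand 14 mm ahead of it and the grasp point (between the pads) lies 5 mm behind it; x points along the fingers, z is the direction in which the jaws open and shut, and the axes are right-handed (so a half turn about x gives the same grasp; the last joint's range is limited). The gripper opens to 85 mm and grips with 20 to 120 N. Pads are 22 mm wide; open, the fingers measure 114 mm over their backs; the gripper's body (76 mm by 85 mm) begins 54 mm behind the grasp point. The pads swing forward as they close: fully open they stand 13 mm farther back than shut.
Start: joints at [54.471, 21.807, 74.336, -0, 83.858, -12.336], TCP at [0.217, 0.506, 0.245] pointing down, gripper open.
Joint ranges: [-178.18, 178.18], [-50.72, 133.34], [12.68, 142.11], [-81.47, 261.47], [9.98, 163.14], [-165.26, 165.26]. Speed limits (degrees/s): [136.94, 136.94, 180, 180, 180, 180].

INTERFACE

Orientations are given as a 3x3 rotation matrix whose columns are the frame's x, y, z axes.
In Python, from rig import env gives the robot as it stands.
- The arm moves only by the shell command python3 -m jog 'ROWS' [FORCE]. ROWS is JSON, a list of rows, each a list of 5 numbers: the opening, from -1 (shut) to 1 (fully open), so that 0 is half open, then the shift along the tool's x, y, z in m, then the turn about the tool's x in rad. In form: [[claw, dx, dy, dz, yaw], ...]. A call has 1 to 20 rows; each row is the pose to reach, as a shift and turn from the pose commanded when the call began, along the tool's axes at that moment; what a row does not reach only later rows make up. A row lasts 1/10 s, in which the tool goes at most 50 mm and 8.59 degrees, less where a joint would pass 70% of its speed; a pose out of reach is approached as far as the arm can. A call with a gripper value outside its range is refused whole. The fingers move at their own pace and stop on an object; FORCE is the grip in N (left out, the last holds). Time passes only in rows, so rows that repeat a pose let the fingers close. It gives the time, the measured TCP pose, the force and the opening at its end, in the units of the state.
- env.observe(): the state, without advancing time (a new reading comes with each control period).
- env.get_image(name): name is "side" or "top"; returns the picture (384x512x3 uint8, red, green, blue); there is no depth.
- env.camera_model(name): a dict with "fx", "fy", "cx", "cy" (pixels), "k1" (the pictures are not rectified: a ray, as slopes to the right and down, at radius r is drawn at 1 + k1 r^2 times it, then the intrinsics apply), "origin" and "orientation" of the camera in the world. Camera axes: x right, y up, looking along -z (the intrinsics and any distortion apply to the point x, -y, -z); pixel columns grow to the right and rows downward; lengths in m; the calibration is good to about 2 mm. A picture is of the moment at which its call begins. camera_model takes no time and is no camera call.
- env.close_job(): hands the job in, once; it reports no verdict.
The state is a dict: "time_s": time; "q": joint angles; "qvel": joint speeds; "joint_efforts": joint torques, N m; "position": TCP position; "tool_rot": TCP orientation; "ft_force": force on the tool from outside, world axes, zero at the start; "wrist_torque": the same for the moment, N m; "grip_width": finger opening in m.
Only numpy, scipy, OpenCV 4.12 (cv2) and the standard library are available. Lean on these libraries where they do the work, as an engineer would, in place of code of your own. Each camera call takes 0.05 s, during which the arm holds its last target.

## Working session

There is one attempt and no reset: what is moved stays moved. The work goes in short steps, Python scripts to look and compute and a shell command to move; the robot and the scene stay as the last step left them, time stands still between calls to the robot, and variables do not carry over. Pictures are saved under pics/ and viewed, and the job is handed in when it is done.

```bash
ls; mkdir -p pics; python3 - <<'E'
from rig import env
import cv2
s=env.observe();print(s)
for n in ("top","side"):
    im=env.get_image(n);cv2.imwrite(f"pics/{n}0.png",im[:,:,::-1]);print(n,env.camera_model(n))
E
```

```text
pics
{'time_s': 0.0, 'q': array([ 5.44716189e+01,  2.18403820e+01,  7.43858318e+01,  5.16190157e-04,
        8.38564813e+01, -1.23337768e+01]), 'qvel': array([-0.00677803,  0.00624098, -0.13681503,  0.02501263,  0.05261529,
       -0.0728707 ]), 'joint_efforts': array([-1.15727376e-03, -4.48444390e+01, -2.31280679e+01, -1.91754848e-04,
        4.56034992e-03,  1.12893963e-05]), 'position': array([0.21644005, 0.50532438, 0.24471111]), 'tool_rot': array([[-8.46000321e-04, -9.19171918e-01,  3.93855646e-01],
       [-1.16939233e-03,  3.93856427e-01,  9.19171228e-01],
       [-9.99998958e-01,  3.17047381e-04, -1.40807526e-03]]), 'ft_force': array([-0.8681169 ,  0.26193538,  0.40204993]), 'wrist_torque': array([-0.05563323, -0.01946513,  0.02621984]), 'grip_width': 0.08585537209459453}
top {'fx': 479.92311674974934, 'fy': 479.92311674974934, 'cx': 248.27986303430427, 'cy': 194.6944798804197, 'k1': -0.018845137978093777, 'origin': array([ 0.32681673, -0.16345231,  1.36028743]), 'orientation': array([[-0.01333278,  0.98446679, -0.1750639 ],
       [-0.99990384, -0.01245893,  0.00608972],
       [ 0.00381402,  0.17512826,  0.98453824]])}
side {'fx': 407.77858300855655, 'fy': 407.77858300855655, 'cx': 252.47722402210397, 'cy': 184.33354034872158, 'k1': -0.09088742495156776, 'origin': array([ 0.2117093 , -0.94895896,  0.73007725]), 'orientation': array([[ 0.91803749,  0.23443234, -0.31976342],
       [-0.39647727,  0.53546494, -0.74570978],
       [-0.00359639,  0.81136846,  0.58452398]])}
```

View pics/top0.png

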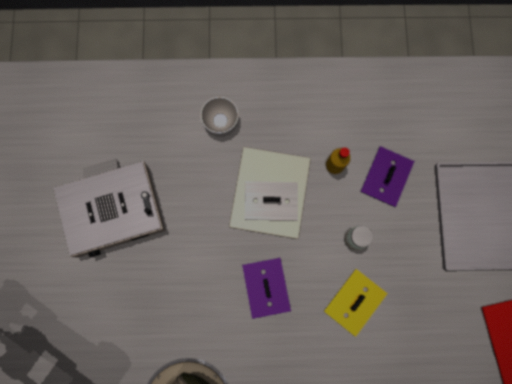

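View pics/side0.png

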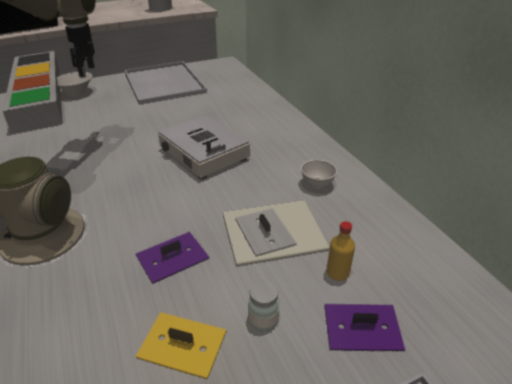

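Candidates in the top view are the steel plate on the white board (271,200), purple plates (387,176) and (267,288), and a yellow plate (357,302). I choose the steel one on the board and check it in a close crop, along with the cutter.

```bash
python3 - <<'E'
import cv2,numpy as np
a=cv2.imread("pics/top0.png")
def g(im): return np.clip(255*(im/255.)**0.6,0,255).astype(np.uint8)
c1=cv2.resize(g(a[155:245,40:170]),None,fx=6,fy=6,interpolation=cv2.INTER_CUBIC)
c2=cv2.resize(g(a[140:245,225:315]),None,fx=5.5,fy=5.5,interpolation=cv2.INTER_CUBIC)
cv2.imwrite("pics/c1.png",c1);cv2.imwrite("pics/c2.png",c2)
s=cv2.imread("pics/side0.png")
cv2.imwrite("pics/c3.png",cv2.resize(g(s[105:185,145:260]),None,fx=6.5,fy=6.5,interpolation=cv2.INTER_CUBIC))
E
```

```text
(no output)
```

View pics/c1.png

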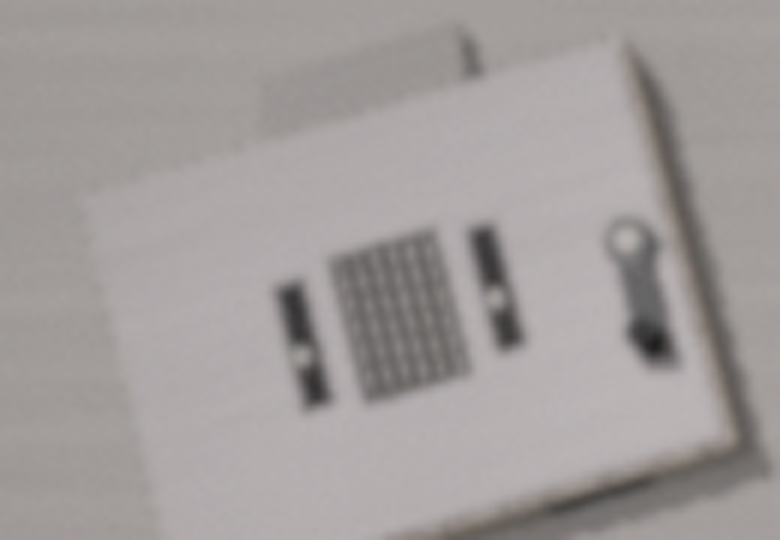

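View pics/c2.png

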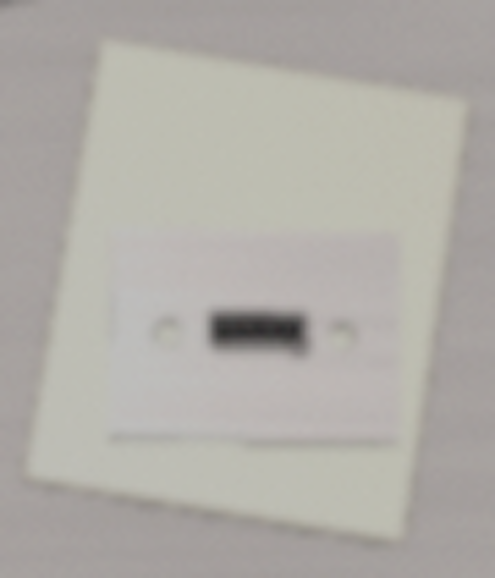

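View pics/c3.png

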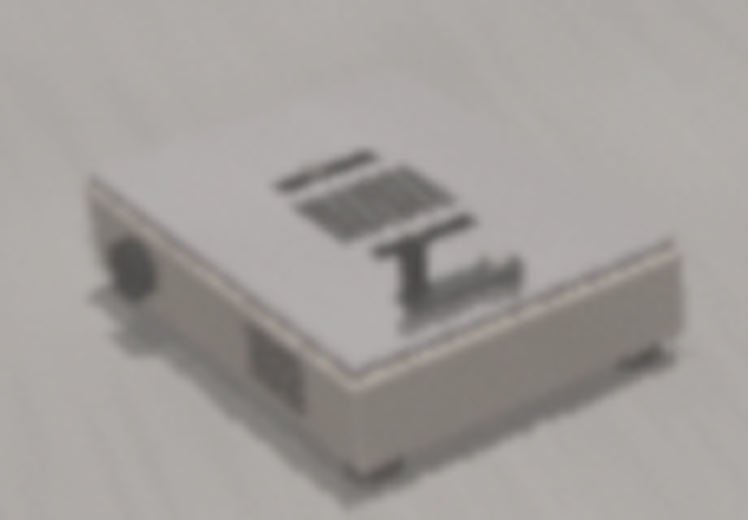

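```bash
cat > h.py <<'E'
import numpy as np,cv2
from rig import env
def ray(n,u,v):
    m=env.camera_model(n)
    K=np.array([[m['fx'],0,m['cx']],[0,m['fy'],m['cy']],[0,0,1]])
    p=cv2.undistortPoints(np.array([[[u,v]]],float),K,np.array([m['k1'],0,0,0.]))[0,0]
    return m['origin'],m['orientation']@np.array([p[0],-p[1],-1.])
def onz(n,u,v,z):
    o,d=ray(n,u,v); return (o+d*(z-o[2])/d[2])[:2]
def tri(a,b):
    o1,d1=ray("top",*a);o2,d2=ray("side",*b)
    d1/=np.linalg.norm(d1);d2/=np.linalg.norm(d2)
    t=np.linalg.lstsq(np.c_[d1,-d2],o2-o1,rcond=None)[0]
    p,q=o1+t[0]*d1,o2+t[1]*d2
    return (p+q)/2,np.linalg.norm(p-q)
E
python3 - <<'E'
from h import *
np.set_printoptions(precision=4,suppress=True)
a=cv2.imread("pics/top0.png"); s=cv2.imread("pics/side0.png")
def c1(x,y):return (40+x/6-.42,155+y/6-.42)
def c2(x,y):return (225+x/5.5-.41,140+y/5.5-.41)
def c3(x,y):return (145+x/6.5-.42,105+y/6.5-.42)
# cover
g=cv2.cvtColor(a,cv2.COLOR_BGR2GRAY)
sub=g[190:210,255:290]; m=(sub<70).astype(np.uint8)
ys,xs=np.nonzero(m);print(xs.mean()+255,ys.mean()+190,len(xs),xs.min()+255,xs.max()+255,ys.min()+190,ys.max()+190)
rr=cv2.minAreaRect(np.c_[xs+255,ys+190].astype(np.float32));print(rr)
print("handle",onz("top",*c2(258,330),.052),"ends",onz("top",*c2(212,330),.054),onz("top",*c2(303,330),.054))
for p in [(108,232),(402,235),(390,443),(108,440)]: print("cov corner",onz("top",*c2(*p),.018))
print("holes",onz("top",*c2(167,333),.018),onz("top",*c2(343,332),.018))
print("cut: corners",[onz("top",*c1(*p),.07) for p in [(87,197),(622,38),(735,442)]])
print("studs",[onz("top",*c1(*p),.078) for p in [(303,355),(497,297)]])
print("slots ends",[onz("top",*c1(*p),.07) for p in [(290,285),(317,407),(483,227),(512,348)]])
print("pivot",onz("top",*c1(630,240),.085),"pin top",onz("top",*c1(650,340),.114))
print("side corners",[onz("side",*c3(*p),.07) for p in [(92,180),(355,372),(676,243)]])
print("pin side",onz("side",*c3(410,240),.114), "studs",)
for n,u,v in [("bowl",220,120),("sauce",340,160),("jar",360,238)]: print(n,onz("top",u,v,.05))
E
```

```text
271.24742268041234 199.5257731958763 97 263 279 197 202
((271.0, 199.5), (5.0, 16.0), 90.0)
handle [ 0.5449 -0.2355] ends [ 0.5449 -0.2123] [ 0.5443 -0.258 ]
cov corner [ 0.6031 -0.1607]
cov corner [ 0.5996 -0.3133]
cov corner [ 0.4911 -0.3037]
cov corner [ 0.4945 -0.1594]
holes [ 0.5496 -0.1905] [ 0.549  -0.2812]
cut: corners [array([0.5833, 0.3608]), array([0.6548, 0.1178]), array([0.4673, 0.0623])]
studs [array([0.508 , 0.2559]), array([0.5333, 0.1694])]
slots ends [array([0.5413, 0.2659]), array([0.4854, 0.2512]), array([0.567 , 0.1789]), array([0.5112, 0.164 ])]
pivot [0.5574 0.1085] pin top [0.5077 0.0925]
side corners [array([0.401 , 0.2987]), array([0.4719, 0.0638]), array([0.6543, 0.1138])]
pin side [0.5123 0.0958] studs
bowl [ 0.7772 -0.0938]
sauce [ 0.6557 -0.4309]
jar [ 0.4357 -0.4755]
```

The crops confirm it: a plain steel plate with a black handle and two holes, handle centre about (271,200) in the top view. The cutter has its latch at the right, and both stud highlights show in their slots. Sizes fit: hole spacing 91 mm, slot spacing 91 mm. Estimated poses:
- **Cover:** (0.547, -0.2355), yaw about -1°.
- **Cutter:** (0.526, 0.214), yaw 16.5°.

Next I move above the cover.

```bash
python3 -m jog '[[0,0.05,-0.595,-0.551,1.18],[0,0.05,-0.595,-0.551,1.18],[0,0.05,-0.595,-0.551,1.18],[0,0.05,-0.595,-0.551,1.18],[0,0.05,-0.595,-0.551,1.18],[0,0.05,-0.595,-0.551,1.18],[0,0.05,-0.595,-0.551,1.18],[0,0.05,-0.595,-0.551,1.18],[0,0.05,-0.595,-0.551,1.18],[0,0.05,-0.595,-0.551,1.18],[0,0.05,-0.595,-0.551,1.18],[0,0.05,-0.595,-0.551,1.18],[0,0.05,-0.595,-0.551,1.18],[0,0.05,-0.595,-0.551,1.18],[0,0.05,-0.595,-0.551,1.18],[0,0.05,-0.595,-0.551,1.18],[0,0.05,-0.595,-0.551,1.18],[0,0.05,-0.595,-0.551,1.18],[0,0.05,-0.595,-0.551,1.18],[0,0.05,-0.595,-0.551,1.18]]' 40; python3 -c "
from rig import env;s=env.observe();print(s['position'],s['tool_rot'],s['ft_force'])"
```

```text
time_s: 2.1
position: [0.5462, -0.2336, 0.1957]
tool_rot: [[-0.0, 0.012, 1.0], [0.0, 1.0, -0.012], [-1.0, 0.0, -0.0]]
ft_force: [-0.4, 0.7, -0.3]
grip_width: 0.0431
[ 0.54618189 -0.23362649  0.19574528] [[-5.52462586e-05  1.24829186e-02  9.99922084e-01]
 [ 2.37019268e-04  9.99922057e-01 -1.24829052e-02]
 [-9.99999970e-01  2.36311166e-04 -5.82006448e-05]] [-0.40711593  0.6610861  -0.31985601]
```

```bash
python3 -m jog '[[0,0.05,0,0,0],[0,0.1,0,0,0],[0,0.13,0,0,0],[0,0.15,0,0,0],[0,0.155,0,0,0],[0,0.155,0,0,0],[0,0.155,0,0,0]]' 40; python3 - <<'E'
from h import *
for n in("top","side"): cv2.imwrite(f"pics/{n}1.png",env.get_image(n)[:,:,::-1])
s=cv2.imread("pics/side1.png");a=cv2.imread("pics/top1.png")
cv2.imwrite("pics/g1.png",np.hstack([cv2.resize(s[160:270,210:330],(400,366)),cv2.resize(a[140:250,215:335],(400,366))]))
print(env.observe()['position'])
E
```

```text
time_s: 2.8
position: [0.5471, -0.2352, 0.0419]
tool_rot: [[0.002, 0.013, 1.0], [-0.001, 1.0, -0.013], [-1.0, -0.001, 0.002]]
ft_force: [0.2, 0.7, -0.2]
grip_width: 0.0426
[ 0.54706803 -0.2353706   0.04181133]
```

View pics/g1.png

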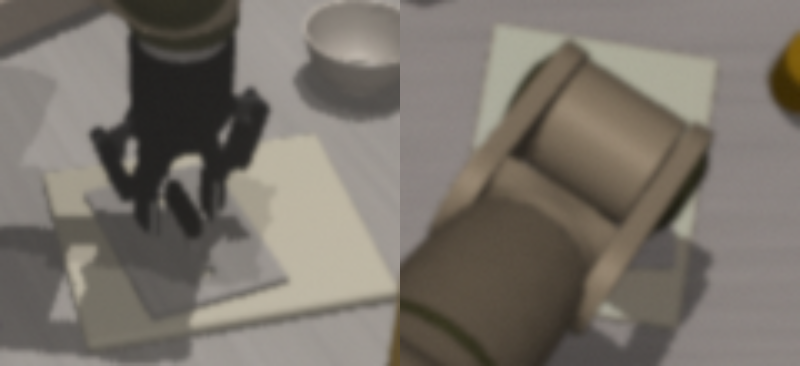

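In the side view the handle (crop 185,205) sits between the open fingers; the top view is blocked by the arm. Closing and lifting.

```bash
python3 -m jog '[[-1,0,0,0,0],[-1,0,0,0,0],[-1,0,0,0,0],[-1,0,0,0,0],[-1,0,0,0,0],[-1,0,0,0,0],[-1,0,0,0,0],[-1,0,0,0,0],[-1,-0.02,0,0,0],[-1,-0.05,0,0,0],[-1,-0.1,0,0,0],[-1,-0.14,0,0,0],[-1,-0.14,0,0,0],[-1,-0.14,0,0,0],[-1,-0.14,0,0,0]]' 60; python3 - <<'E'
from h import *
cv2.imwrite("pics/side2.png",env.get_image("side")[:,:,::-1])
s=cv2.imread("pics/side2.png")
cv2.imwrite("pics/g2.png",cv2.resize(s[110:260,180:340],(640,600)))
s=env.observe();print(s['position'],s['ft_force'],s['wrist_torque'],s['grip_width'])
E
```

```text
time_s: 4.4
position: [0.5456, -0.2347, 0.178]
tool_rot: [[-0.004, 0.014, 1.0], [0.003, 1.0, -0.014], [-1.0, 0.003, -0.004]]
ft_force: [-0.4, 0.1, -4.2]
grip_width: 0.0111
[ 0.54571267 -0.23478863  0.17805439] [ 0.14357607  0.46414911 -4.07785017] [ 0.03277548 -0.00548478 -0.02579067] 0.010710773346076674
```

View pics/g2.png

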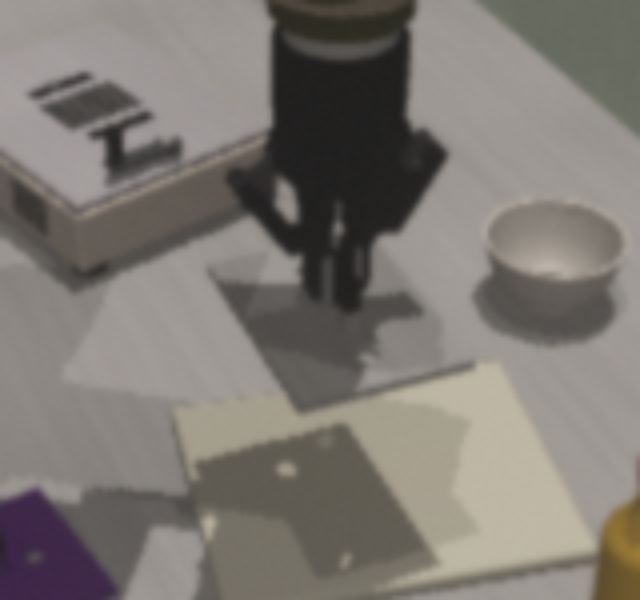

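Cover lifted: about 0.42 kg, held level, its shadow showing both holes on the board. Carrying it over the cutter at the same height.

```bash
python3 -m jog '[[-1,0,0.04,-0.002,-0.03],[-1,0,0.085,-0.004,-0.06],[-1,0,0.13,-0.007,-0.09],[-1,0,0.175,-0.009,-0.12],[-1,0,0.22,-0.011,-0.15],[-1,0,0.265,-0.013,-0.18],[-1,0,0.31,-0.015,-0.21],[-1,0,0.355,-0.018,-0.24],[-1,0,0.395,-0.02,-0.27],[-1,0,0.425,-0.022,-0.29],[-1,0,0.442,-0.023,-0.301],[-1,0,0.45,-0.023,-0.301],[-1,0,0.45,-0.023,-0.301],[-1,0,0.45,-0.023,-0.301],[-1,0,0.45,-0.023,-0.301],[-1,0,0.45,-0.023,-0.301]]' 60; python3 - <<'E'
from h import *
for n in("top","side"): cv2.imwrite(f"pics/{n}3.png",env.get_image(n)[:,:,::-1])
s=cv2.imread("pics/side3.png");a=cv2.imread("pics/top3.png")
def g(im): return np.clip(255*(im/255.)**0.6,0,255).astype(np.uint8)
cv2.imwrite("pics/g3.png",cv2.resize(g(s[60:180,130:270]),(700,600),interpolation=cv2.INTER_CUBIC))
cv2.imwrite("pics/g3t.png",cv2.resize(g(a[140:260,40:180]),(700,600),interpolation=cv2.INTER_CUBIC))
s=env.observe();print(s['position'],s['ft_force'],s['tool_rot'],s['wrist_torque'],s['grip_width'])
E
```

```text
time_s: 6.05
position: [0.53, 0.2142, 0.1803]
tool_rot: [[-0.0, -0.282, 0.959], [-0.0, 0.959, 0.282], [-1.0, -0.0, -0.0]]
ft_force: [0.1, -0.2, -4.2]
grip_width: 0.0112
[0.52993594 0.21446645 0.18037387] [ 0.12583874  0.09293789 -3.9250064 ] [[ 4.58713722e-05 -2.82223440e-01  9.59348700e-01]
 [-1.98881257e-05  9.59348700e-01  2.82223441e-01]
 [-9.99999999e-01 -3.20256240e-05  3.83937461e-05]] [ 0.06739089 -0.00425072  0.03375634] 0.010886681337350967
```

View pics/g3.png

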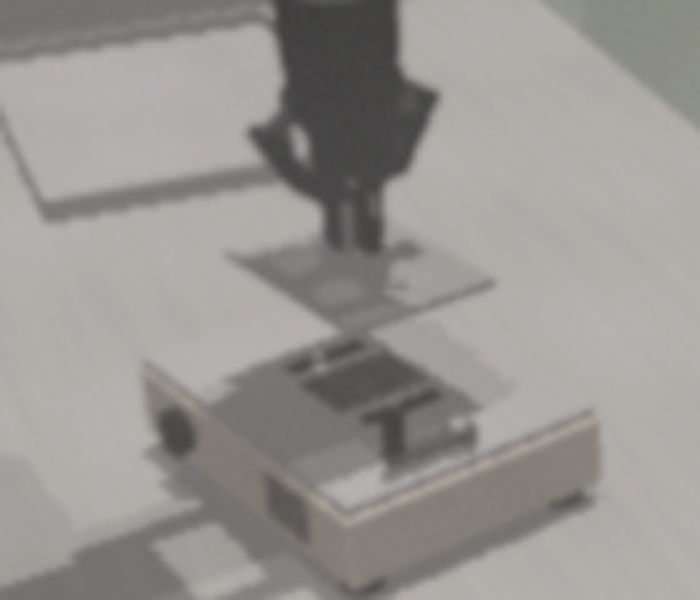

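View pics/g3t.png

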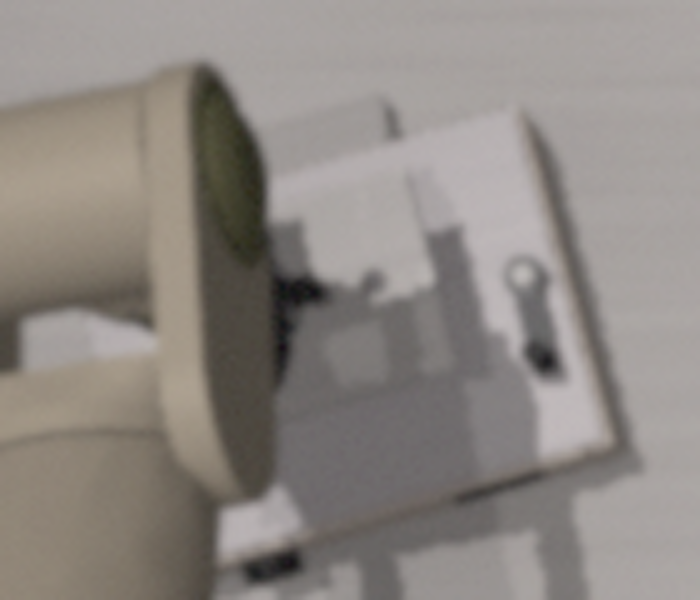

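```bash
python3 - <<'E'
from h import *
np.set_printoptions(precision=4,suppress=True)
t=lambda x,y:(40+x/5-.4,140+y/5-.4); s=lambda x,y:(130+x/5-.4,60+y/5-.4)
th=np.radians(16.5);ax=np.array([np.cos(th),np.sin(th)]);ay=np.array([-ax[1],ax[0]]);c=np.array([.526,.214])
def f(w):w=w-c;return np.array([w@ax,w@ay])*1000
print("hole R",f(onz("top",*t(373,280),.157)),"corner",f(onz("top",*t(412,170),.157)),"latch pivot",f(onz("top",*t(525,275),.085)), "pin",f(onz("top",*t(545,348),.114)))
for p in[(228,255),(350,333),(495,283)]: print("plate side",f(onz("side",*s(*p),.155)))
print("hole side",f(onz("side",*s(400,287),.157)),"studs",[f(onz("side",*s(*p),.078)) for p in [(320,366),(457,423)]])
for p in[(145,362),(350,515),(597,410)]: print("deck side",f(onz("side",*s(*p),.07)))
print("tcp",f(env.observe()['position'][:2]))
E
```

```text
hole R [  3.7348 -46.3888] corner [ 53.3982 -79.8794] latch pivot [   0.1216 -110.077 ] pin [ -47.3611 -114.4049]
plate side [-50.8045  65.4507]
plate side [-51.1292 -77.7828]
plate side [ 56.4358 -80.8982]
hole side [  5.3265 -49.8338] studs [array([-15.0135,  22.8062]), array([  9.977, -97.667])]
deck side [-95.1838 118.7605]
deck side [ -96.0114 -133.1102]
deck side [  97.1507 -131.5741]
tcp [ 3.9063 -0.6706]
```

```bash
python3 - <<'E'
from h import *
a=cv2.imread("pics/top3.png")
def g(im): return np.clip(255*(im/255.)**0.6,0,255).astype(np.uint8)
cv2.imwrite("pics/z3.png",cv2.resize(g(a[165:215,90:150]),None,fx=12,fy=12,interpolation=cv2.INTER_CUBIC))
E
```

```text
(no output)
```

View pics/z3.png

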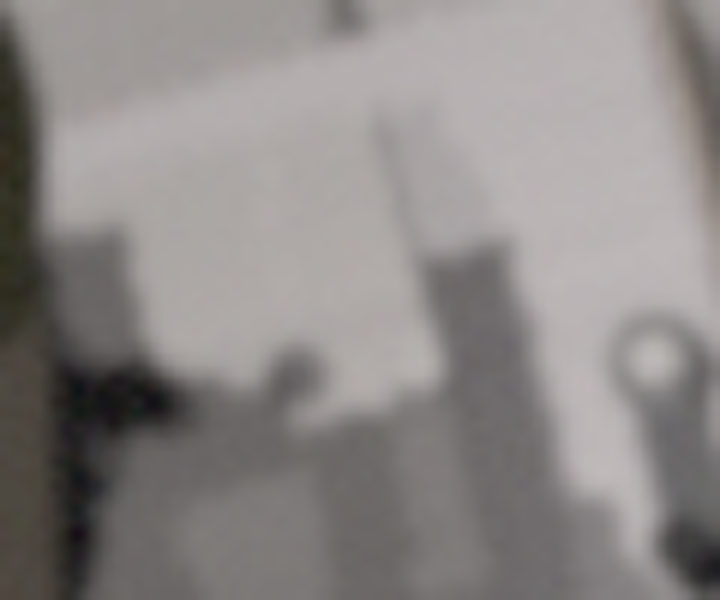

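```bash
python3 - <<'E'
from h import *
np.set_printoptions(precision=4,suppress=True)
t=lambda x,y:(90+x/12-.46,165+y/12-.46)
th=np.radians(16.5);ax=np.array([np.cos(th),np.sin(th)]);ay=np.array([-ax[1],ax[0]]);c=np.array([.526,.214])
def f(w):w=w-c;return np.array([w@ax,w@ay])*1000
for p in [(297,375),(295,378),(378,115),(400,200),(440,370)]: print(f(onz("top",*t(*p),.157)))
print("piv",f(onz("top",*t(657,358),.085)))
E
```

```text
[  3.1906 -46.4853]
[  2.6899 -45.9176]
[ 52.7974 -77.1748]
[ 33.4212 -76.9859]
[ -4.7669 -75.7913]
piv [   0.9701 -109.4389]
```

Right hole (top crop 297,375) and right edge (440,370) put the plate about 1.3 mm low in the cutter's y. I correct that and descend to just above the studs.

```bash
python3 -m jog '[[-1,0.02,0.0013,0,0],[-1,0.045,0.0013,0,0],[-1,0.058,0.0013,0,0],[-1,0.066,0.0013,0,0],[-1,0.066,0.0013,0,0],[-1,0.066,0.0013,0,0],[-1,0.066,0.0013,0,0]]' 60
python3 -m jog '[[-1,0.0015,0,0,0],[-1,0.003,0,0,0],[-1,0.003,0,0,0],[-1,0.003,0,0,0]]'
```

```text
time_s: 6.85
position: [0.5299, 0.2163, 0.1153]
tool_rot: [[0.002, -0.283, 0.959], [0.0, 0.959, 0.283], [-1.0, -0.0, 0.002]]
ft_force: [-0.2, -0.6, -3.2]
grip_width: 0.0112
time_s: 7.25
position: [0.5294, 0.2163, 0.1113]
tool_rot: [[-0.0, -0.283, 0.959], [0.0, 0.959, 0.283], [-1.0, 0.0, -0.0]]
ft_force: [0.7, 0.1, -4.3]
grip_width: 0.0107
```

```bash
python3 -m jog '[[-1,0.001,0,0,0],[-1,0.002,0,0,0],[-1,0.002,0,0,0],[-1,0.002,0,0,0]]'
```

```text
time_s: 7.65
position: [0.5294, 0.2162, 0.1093]
tool_rot: [[-0.0, -0.283, 0.959], [-0.0, 0.959, 0.283], [-1.0, -0.0, -0.0]]
ft_force: [0.1, 0.5, -4.5]
grip_width: 0.0111
```

```bash
python3 -m jog '[[-1,0.001,0,0,0],[-1,0.001,0,0,0],[-1,0.001,0,0,0]]'; python3 -m jog '[[-1,0.001,0,0,0],[-1,0.001,0,0,0],[-1,0.001,0,0,0]]'
```

```text
time_s: 7.95
position: [0.5294, 0.2163, 0.1083]
tool_rot: [[-0.0, -0.283, 0.959], [-0.0, 0.959, 0.283], [-1.0, -0.0, -0.0]]
ft_force: [0.3, -0.1, -3.4]
grip_width: 0.0111
time_s: 8.25
position: [0.5294, 0.2162, 0.1073]
tool_rot: [[-0.0, -0.283, 0.959], [-0.0, 0.959, 0.283], [-1.0, -0.0, -0.0]]
ft_force: [1.0, 0.3, -4.0]
grip_width: 0.0109
```

```bash
python3 -m jog '[[-1,0.0005,0,0,0],[-1,0.0005,0,0,0],[-1,0.0005,0,0,0]]'; python3 -m jog '[[-1,0.0005,0,0,0],[-1,0.0005,0,0,0],[-1,0.0005,0,0,0]]'
```

```text
time_s: 8.55
position: [0.5295, 0.2163, 0.1072]
tool_rot: [[0.0, -0.283, 0.959], [0.0, 0.959, 0.283], [-1.0, -0.0, 0.0]]
ft_force: [-1.1, -0.2, 0.7]
grip_width: 0.0106
time_s: 8.85
position: [0.5296, 0.2163, 0.1071]
tool_rot: [[0.001, -0.283, 0.959], [0.0, 0.959, 0.283], [-1.0, -0.0, 0.001]]
ft_force: [-2.7, 0.0, 5.0]
grip_width: 0.011
```

Contact at TCP z 0.1072, meaning the underside is at about 0.078 m (stud tops), with about 9 N. Sliding gently toward -x.

```bash
for i in 1; do python3 -m jog '[[-1,0,0,-0.0005,0],[-1,0,0,-0.001,0],[-1,0,0,-0.0015,0],[-1,0,0,-0.002,0],[-1,0,0,-0.002,0]]'; done; python3 -m jog '[[-1,0,0,-0.0005,0],[-1,0,0,-0.001,0],[-1,0,0,-0.0015,0],[-1,0,0,-0.002,0],[-1,0,0,-0.002,0]]'
```

```text
time_s: 9.35
position: [0.5289, 0.216, 0.1071]
tool_rot: [[0.004, -0.283, 0.959], [0.001, 0.959, 0.283], [-1.0, -0.0, 0.004]]
ft_force: [4.0, 3.0, 5.4]
grip_width: 0.0111
time_s: 9.85
position: [0.5269, 0.2153, 0.107]
tool_rot: [[0.004, -0.283, 0.959], [0.001, 0.959, 0.283], [-1.0, -0.0, 0.004]]
ft_force: [4.1, 1.1, 5.5]
grip_width: 0.0111
```

```bash
python3 -m jog '[[-1,0,0,-0.0005,0],[-1,0,0,-0.001,0],[-1,0,0,-0.0015,0],[-1,0,0,-0.002,0],[-1,0,0,-0.002,0]]'; python3 -m jog '[[-1,0,0,-0.0005,0],[-1,0,0,-0.001,0],[-1,0,0,-0.001,0],[-1,0,0,-0.001,0]]'; python3 -m jog '[[-1,0,0,-0.0005,0],[-1,0,0,-0.001,0],[-1,0,0,-0.001,0],[-1,0,0,-0.001,0]]'
```

```text
time_s: 10.35
position: [0.5222, 0.2142, 0.105]
tool_rot: [[-0.005, -0.283, 0.959], [-0.001, 0.959, 0.283], [-1.0, 0.0, -0.005]]
ft_force: [-0.0, 0.8, -3.5]
grip_width: 0.011
time_s: 10.75
position: [0.5226, 0.2142, 0.1062]
tool_rot: [[-0.001, -0.283, 0.959], [-0.0, 0.959, 0.283], [-1.0, 0.0, -0.001]]
ft_force: [-0.1, -1.0, -3.6]
grip_width: 0.0109
time_s: 11.15
position: [0.5218, 0.214, 0.1064]
tool_rot: [[0.0, -0.283, 0.959], [-0.0, 0.959, 0.283], [-1.0, -0.0, 0.0]]
ft_force: [0.0, -0.6, -4.1]
grip_width: 0.0109
```

The vertical load vanished, so the holes are at the studs. Lowering in small steps to see if it goes down.

```bash
python3 -m jog '[[-1,0.0005,0,0,0],[-1,0.001,0,0,0],[-1,0.001,0,0,0]]'; python3 -m jog '[[-1,0.0005,0,0,0],[-1,0.001,0,0,0],[-1,0.001,0,0,0]]'
```

```text
time_s: 11.45
position: [0.5217, 0.214, 0.1052]
tool_rot: [[-0.0, -0.283, 0.959], [-0.0, 0.959, 0.283], [-1.0, 0.0, -0.0]]
ft_force: [0.1, -0.6, -3.2]
grip_width: 0.0111
time_s: 11.75
position: [0.5217, 0.214, 0.1042]
tool_rot: [[-0.0, -0.283, 0.959], [-0.0, 0.959, 0.283], [-1.0, 0.0, -0.0]]
ft_force: [0.0, -0.7, -3.5]
grip_width: 0.0106
```

```bash
python3 -m jog '[[-1,0.001,0,0,0],[-1,0.002,0,0,0],[-1,0.002,0,0,0]]'; python3 -m jog '[[-1,0.001,0,0,0],[-1,0.0015,0,0,0],[-1,0.0015,0,0,0]]';
```

```text
time_s: 12.05
position: [0.5217, 0.214, 0.1021]
tool_rot: [[-0.0, -0.283, 0.959], [-0.0, 0.959, 0.283], [-1.0, 0.0, -0.0]]
ft_force: [0.7, 0.3, -4.3]
grip_width: 0.0111
time_s: 12.35
position: [0.5217, 0.214, 0.1007]
tool_rot: [[-0.0, -0.283, 0.959], [-0.0, 0.959, 0.283], [-1.0, 0.0, -0.0]]
ft_force: [0.4, 0.0, -4.1]
grip_width: 0.0106
```

```bash
python3 -m jog '[[-1,0.0005,0,0,0],[-1,0.001,0,0,0],[-1,0.001,0,0,0]]'; python3 -m jog '[[-1,0.0005,0,0,0],[-1,0.0005,0,0,0],[-1,0.0005,0,0,0]]';
```

```text
time_s: 12.65
position: [0.5218, 0.214, 0.0997]
tool_rot: [[-0.0, -0.283, 0.959], [-0.0, 0.959, 0.283], [-1.0, 0.0, -0.0]]
ft_force: [0.6, 0.0, -4.7]
grip_width: 0.0106
time_s: 12.95
position: [0.5218, 0.214, 0.0993]
tool_rot: [[0.0, -0.283, 0.959], [0.0, 0.959, 0.283], [-1.0, 0.0, 0.0]]
ft_force: [0.2, 0.4, -3.7]
grip_width: 0.0114
```

```bash
python3 -m jog '[[-1,0.0005,0,0,0],[-1,0.0005,0,0,0],[-1,0.0005,0,0,0]]'; python3 - <<'E'
from h import *
for n in("top","side"): cv2.imwrite(f"pics/{n}4.png",env.get_image(n)[:,:,::-1])
s=cv2.imread("pics/side4.png");a=cv2.imread("pics/top4.png")
def g(im): return np.clip(255*(im/255.)**0.6,0,255).astype(np.uint8)
cv2.imwrite("pics/g4.png",np.hstack([cv2.resize(g(s[80:180,145:260]),(400,348),interpolation=cv2.INTER_CUBIC),cv2.resize(g(a[150:250,50:165]),(400,348),interpolation=cv2.INTER_CUBIC)]))
E
```

```text
time_s: 13.25
position: [0.5218, 0.214, 0.0992]
tool_rot: [[0.0, -0.283, 0.959], [0.0, 0.959, 0.283], [-1.0, -0.0, 0.0]]
ft_force: [-1.8, -0.0, 1.9]
grip_width: 0.0109
```

View pics/g4.png

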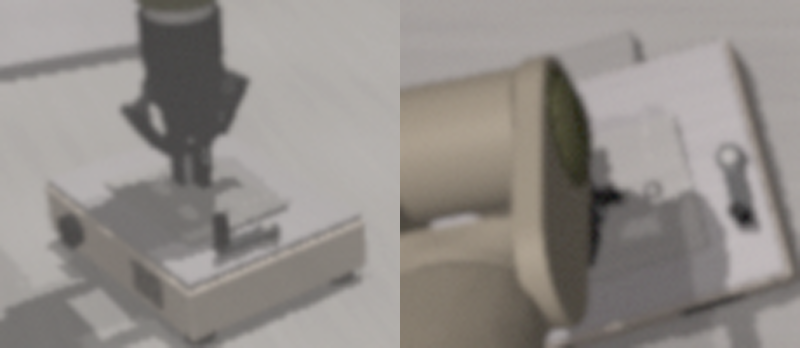

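Deck contact at TCP z 0.0993, exactly 8 mm below the stud-top contact. Side (left) and top (right, right hole with stud at 652,188) views show the plate flat on the deck. Releasing and rising.

```bash
python3 -m jog '[[-1,-0.0005,0,0,0],[-0.3,-0.0005,0,0,0],[-0.3,-0.0005,0,0,0],[-0.3,-0.0005,0,0,0],[-0.3,-0.0005,0,0,0],[-0.3,-0.02,0,0,0],[-0.3,-0.06,0,0,0],[-0.3,-0.1,0,0,0],[-0.3,-0.12,0,-0.05,0],[-0.3,-0.12,0,-0.1,0],[-0.3,-0.12,0,-0.15,0],[-0.3,-0.12,0,-0.17,0],[-0.3,-0.12,0,-0.17,0]]' 60; python3 - <<'E'
from h import *
for n in("top","side"): cv2.imwrite(f"pics/{n}5.png",env.get_image(n)[:,:,::-1])
s=cv2.imread("pics/side5.png");a=cv2.imread("pics/top5.png")
def g(im): return np.clip(255*(im/255.)**0.6,0,255).astype(np.uint8)
cv2.imwrite("pics/g5.png",np.hstack([cv2.resize(g(s[80:180,145:260]),(400,348),interpolation=cv2.INTER_CUBIC),cv2.resize(g(a[150:250,50:165]),(400,348),interpolation=cv2.INTER_CUBIC)]))
E
```

```text
time_s: 14.65
position: [0.3562, 0.1655, 0.2193]
tool_rot: [[0.0, -0.283, 0.959], [-0.0, 0.959, 0.283], [-1.0, -0.0, 0.0]]
ft_force: [0.2, 0.5, 0.3]
grip_width: 0.0303
```

View pics/g5.png

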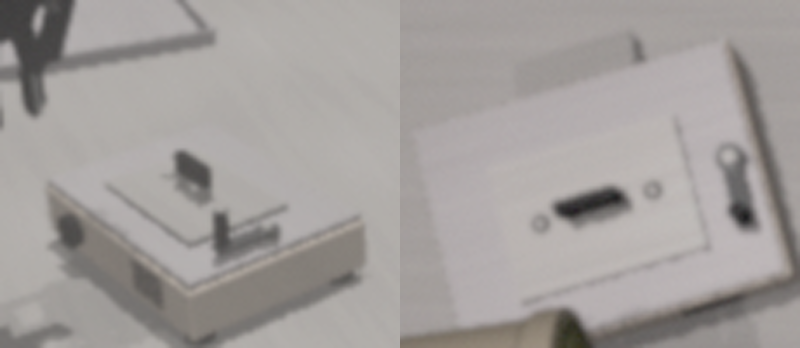

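Plate is seated, with a stud showing in each hole ((540,222) and (653,188) in the right crop). Now I measure the latch pin.

```bash
python3 - <<'E'
from h import *
s=cv2.imread("pics/side5.png");a=cv2.imread("pics/top5.png")
def g(im): return np.clip(255*(im/255.)**0.6,0,255).astype(np.uint8)
cv2.imwrite("pics/z5.png",np.hstack([cv2.resize(g(a[185:225,130:165]),(350,400),interpolation=cv2.INTER_CUBIC),cv2.resize(g(s[130:170,190:225]),(350,400),interpolation=cv2.INTER_CUBIC)]))
E
```

```text
(no output)
```

View pics/z5.png

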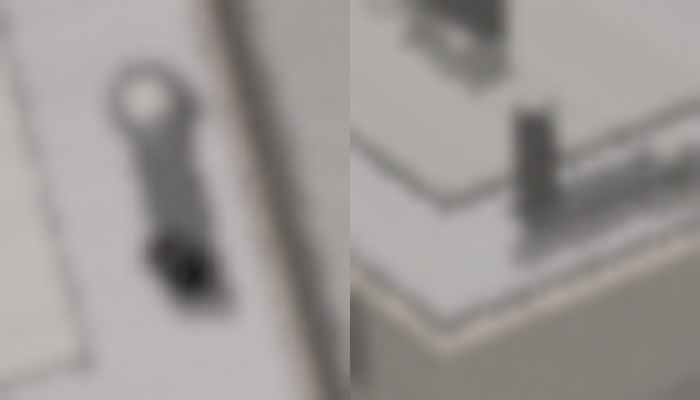

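```bash
python3 - <<'E'
from h import *
np.set_printoptions(precision=4,suppress=True)
th=np.radians(16.5);ax=np.array([np.cos(th),np.sin(th)]);ay=np.array([-ax[1],ax[0]]);c=np.array([.526,.214])
def f(w):w=w[:2]-c;return np.array([w@ax,w@ay])*1000
t=lambda x,y:(130+x/10-.45,185+y/10-.45); s=lambda x,y:(190+(x-350)/10-.45,130+y/10-.45)
for p in[(165,245),(170,250)]:print(f(onz("top",*t(*p),.114)))
print(f(onz("side",*s(537,112),.114)),f(onz("top",*t(147,98),.082)))
p,e=tri(t(168,248),s(537,112));print(p,e,f(p))
S=env.observe();print(S['position'],f(S['position']),S['q'])
E
```

```text
[ -44.995  -108.1129]
[ -46.6637 -109.0205]
[ -42.7155 -106.8244] [   1.7679 -108.8913]
[0.5134 0.0961 0.116 ] 0.0019453268381681877 [ -45.5329 -109.4295]
[0.3593 0.1659 0.2193] [-173.5049    1.2706] [ 7.5173  7.6186 99.117   0.0027 73.1677 -8.914 ]
```

Pin is at about (-46.5, -108.5) mm in the cutter frame, top about 0.115 m high, so the latch is near 0 rad. I will straddle it loosely with the jaws along the direction of swing. First I move above it, turned 90°.

```bash
python3 -m jog '[[-0.4,0,-0.01,0.01,-0.15],[-0.4,0,-0.02,0.02,-0.3],[-0.4,0,-0.03,0.03,-0.45],[-0.4,0,-0.045,0.045,-0.6],[-0.4,0,-0.06,0.06,-0.75],[-0.4,0,-0.075,0.08,-0.9],[-0.4,0,-0.09,0.1,-1.05],[-0.4,0,-0.1,0.115,-1.2],[-0.4,0,-0.11,0.1265,-1.35],[-0.4,0,-0.11,0.1265,-1.5],[-0.4,0,-0.11,0.1265,-1.571],[-0.4,0.04,-0.11,0.1265,-1.571],[-0.4,0.07,-0.11,0.1265,-1.571],[-0.4,0.07,-0.11,0.1265,-1.571],[-0.4,0.07,-0.11,0.1265,-1.571]]'; python3 - <<'E'
from h import *
for n in("top","side"): cv2.imwrite(f"pics/{n}6.png",env.get_image(n)[:,:,::-1])
s=cv2.imread("pics/side6.png");a=cv2.imread("pics/top6.png")
def g(im): return np.clip(255*(im/255.)**0.6,0,255).astype(np.uint8)
cv2.imwrite("pics/g6.png",np.hstack([cv2.resize(g(s[80:180,145:260]),(400,348),interpolation=cv2.INTER_CUBIC),cv2.resize(g(a[150:250,50:165]),(400,348),interpolation=cv2.INTER_CUBIC)]))
th=np.radians(16.5);ax=np.array([np.cos(th),np.sin(th)]);ay=np.array([-ax[1],ax[0]]);c=np.array([.526,.214])
w=env.observe()['position'][:2]-c;print(w@ax,w@ay)
E
```

```text
time_s: 16.25
position: [0.5123, 0.0962, 0.1491]
tool_rot: [[0.0, -0.959, -0.283], [-0.0, -0.283, 0.959], [-1.0, -0.0, -0.0]]
ft_force: [0.1, -0.4, 0.2]
grip_width: 0.0259
-0.046432211610598705 -0.10912720821584354
```

View pics/g6.png

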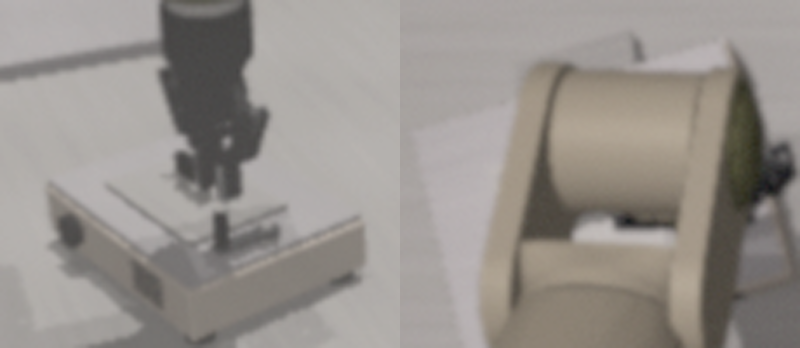

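The side view shows the two fingers directly over the pin (crop 220,215). Lowering around it.

```bash
python3 -m jog '[[-0.4,0.015,0,0,0],[-0.4,0.025,0,0,0],[-0.4,0.028,0,0,0],[-0.4,0.028,0,0,0]]';python3 -m jog '[[-0.4,0.005,0,0,0],[-0.4,0.01,0,0,0],[-0.4,0.016,0,0,0],[-0.4,0.016,0,0,0]]'; python3 - <<'E'
from h import *
cv2.imwrite("pics/side7.png",env.get_image("side")[:,:,::-1])
s=cv2.imread("pics/side7.png")
def g(im): return np.clip(255*(im/255.)**0.6,0,255).astype(np.uint8)
cv2.imwrite("pics/g7.png",cv2.resize(g(s[100:180,170:250]),(560,560),interpolation=cv2.INTER_CUBIC))
E
```

```text
time_s: 16.75
position: [0.5114, 0.0962, 0.121]
tool_rot: [[0.0, -0.959, -0.283], [-0.0, -0.283, 0.959], [-1.0, -0.0, -0.0]]
ft_force: [1.2, 0.6, 0.3]
grip_width: 0.0258
time_s: 17.15
position: [0.5108, 0.0962, 0.104]
tool_rot: [[-0.002, -0.959, -0.283], [0.0, -0.283, 0.959], [-1.0, 0.002, 0.0]]
ft_force: [-0.2, 0.7, -0.1]
grip_width: 0.0256
```

View pics/g7.png

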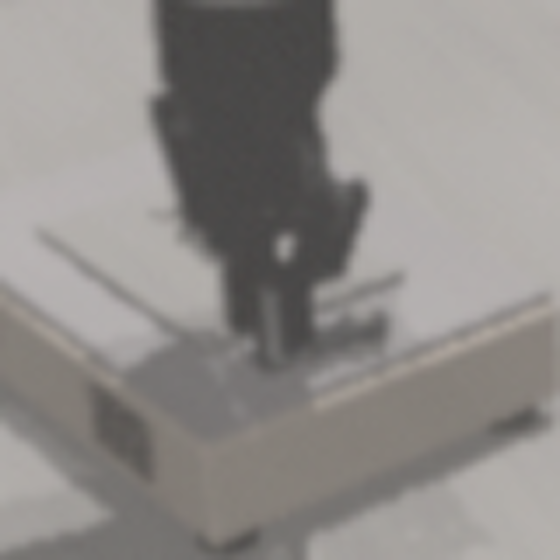

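```bash
python3 -m jog '[[-0.4,0,-0.0002,0.0048,0.1],[-0.4,0,-0.001,0.0095,0.2],[-0.4,0,-0.0021,0.0142,0.3],[-0.4,0,-0.0038,0.0187,0.4],[-0.4,0,-0.0059,0.023,0.5],[-0.4,0,-0.0084,0.0271,0.6],[-0.4,0,-0.0113,0.0309,0.7],[-0.4,0,-0.0146,0.0344,0.8],[-0.4,0,-0.0182,0.0376,0.9],[-0.4,0,-0.0221,0.0404,1.0],[-0.4,0,-0.0262,0.0428,1.1],[-0.4,0,-0.0306,0.0447,1.2],[-0.4,0,-0.0352,0.0463,1.3],[-0.4,0,-0.0398,0.0473,1.4],[-0.4,0,-0.0446,0.0479,1.5],[-0.4,0,-0.0494,0.048,1.571],[-0.4,0,-0.0494,0.048,1.571]]'; python3 - <<'E'
from h import *
for n in("top","side"): cv2.imwrite(f"pics/{n}8.png",env.get_image(n)[:,:,::-1])
s=cv2.imread("pics/side8.png");a=cv2.imread("pics/top8.png")
def g(im): return np.clip(255*(im/255.)**0.6,0,255).astype(np.uint8)
cv2.imwrite("pics/g8.png",np.hstack([cv2.resize(g(s[80:180,145:260]),(400,348),interpolation=cv2.INTER_CUBIC),cv2.resize(g(a[150:250,50:165]),(400,348),interpolation=cv2.INTER_CUBIC)]))
E
```

```text
time_s: 18.9
position: [0.5452, 0.1564, 0.1048]
tool_rot: [[-0.0, -0.283, 0.959], [0.0, 0.959, 0.283], [-1.0, 0.0, 0.0]]
ft_force: [0.1, 0.8, -0.2]
grip_width: 0.0253
```

View pics/g8.png

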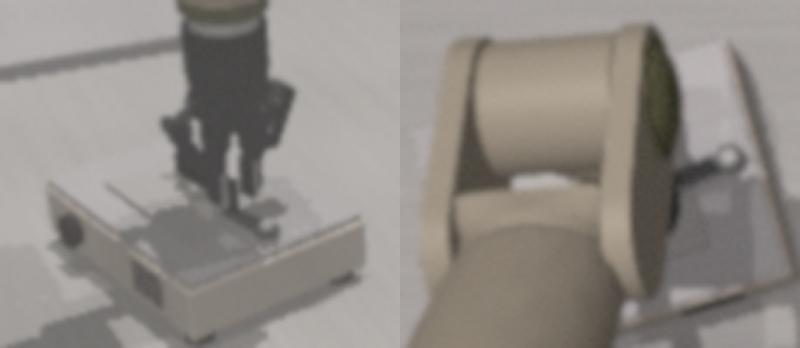

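The latch bar now lies nearly along +y (right crop 735,155 to 680,180). I nudge along the cutter's +x until the end stop is felt.

```bash
python3 -m jog '[[-0.4,0,0,0.001,0],[-0.4,0,0,0.002,0],[-0.4,0,0,0.003,0],[-0.4,0,0,0.003,0]]';python3 -m jog '[[-0.4,0,0,0.001,0],[-0.4,0,0,0.002,0],[-0.4,0,0,0.002,0]]';
```

```text
time_s: 19.4
position: [0.5478, 0.1571, 0.1048]
tool_rot: [[-0.0, -0.283, 0.959], [0.0, 0.959, 0.283], [-1.0, 0.0, -0.0]]
ft_force: [-1.5, 0.0, 0.7]
grip_width: 0.0257
time_s: 19.7
position: [0.5499, 0.1576, 0.1048]
tool_rot: [[0.0, -0.283, 0.959], [-0.0, 0.959, 0.283], [-1.0, -0.0, 0.0]]
ft_force: [-1.1, 0.5, 0.1]
grip_width: 0.0252
```

```bash
python3 -m jog '[[-0.4,0,0,0.001,0],[-0.4,0,0,0.001,0],[-0.4,0,0,0.001,0]]';python3 -m jog '[[-0.4,0,0,0.001,0],[-0.4,0,0,0.001,0],[-0.4,0,0,0.001,0]]'
```

```text
time_s: 20.0
position: [0.5508, 0.1579, 0.1048]
tool_rot: [[0.0, -0.283, 0.959], [-0.0, 0.959, 0.283], [-1.0, -0.0, 0.0]]
ft_force: [-1.6, 0.8, -0.9]
grip_width: 0.0255
time_s: 20.3
position: [0.5509, 0.158, 0.1047]
tool_rot: [[-0.002, -0.283, 0.959], [-0.001, 0.959, 0.283], [-1.0, -0.0, -0.002]]
ft_force: [-4.9, -1.1, 2.5]
grip_width: 0.0253
```

End stop felt (force up to 5 N, no further motion). Backing off to centre on the pin, then lifting clear and checking.

```bash
python3 -m jog '[[-0.4,0,0,-0.003,0],[-0.4,0,0,-0.006,0],[-0.4,0,0,-0.006,0],[-0.4,-0.02,0,-0.006,0],[-0.4,-0.06,0,-0.006,0],[-0.4,-0.1,0,-0.006,0],[-0.4,-0.12,0,-0.05,0],[-0.4,-0.12,0,-0.1,0],[-0.4,-0.12,0,-0.15,0],[-0.4,-0.12,0,-0.19,0],[-0.4,-0.12,0,-0.19,0],[-0.4,-0.12,0,-0.19,0]]'; python3 - <<'E'
from h import *
for n in("top","side"): cv2.imwrite(f"pics/{n}9.png",env.get_image(n)[:,:,::-1])
s=cv2.imread("pics/side9.png");a=cv2.imread("pics/top9.png")
def g(im): return np.clip(255*(im/255.)**0.6,0,255).astype(np.uint8)
cv2.imwrite("pics/g9.png",np.hstack([cv2.resize(g(s[80:180,145:260]),(400,348),interpolation=cv2.INTER_CUBIC),cv2.resize(g(a[150:250,50:165]),(400,348),interpolation=cv2.INTER_CUBIC)]))
E
```

```text
time_s: 21.5
position: [0.3696, 0.1043, 0.2255]
tool_rot: [[0.002, -0.283, 0.959], [-0.0, 0.959, 0.283], [-1.0, -0.001, 0.002]]
ft_force: [0.5, -0.2, -0.0]
grip_width: 0.0257
```

View pics/g9.png

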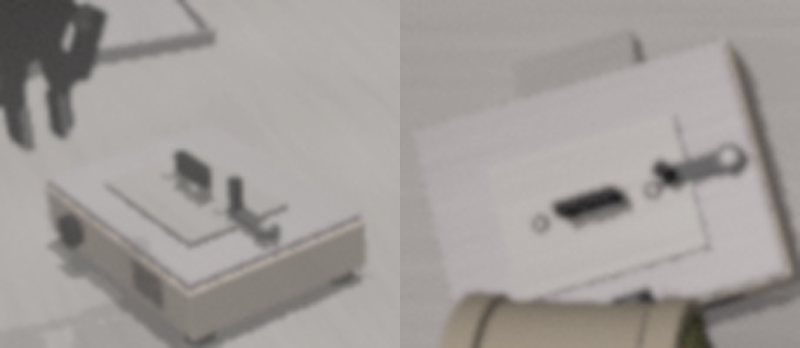

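View pics/top9.png

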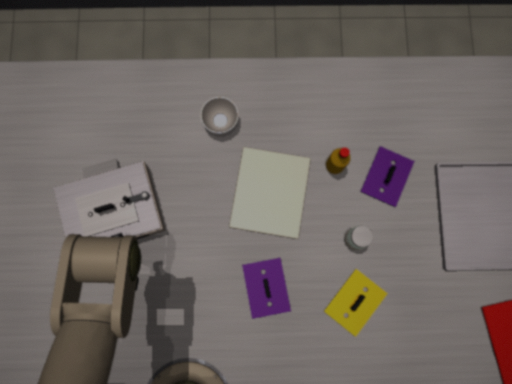

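The last pictures show the plate flat and both studs in their holes. The latch bar lies over its edge, parallel to the line of holes. Bowl (220,117), bottle (340,160) and jar (360,238) are unmoved. Handing in.

```bash
python3 -c "
from rig import env
print(env.close_job())"
```

```text
the job is handed in; nothing more can be done
None
```

The steel cover plate is back on the vegetable cutter with the latch closed, and I handed the job in at about 21.6 s of the 72 s allowed. The hand-in reports no verdict.

- **Placing the plate:** I gripped the handle and rested the plate on the studs at about 9 N. I slid it about 5 mm along the cutter's -x until the load vanished. It then lowered freely, and the deck was felt 8 mm below the stud tops, as it should be when seated.
- **Closing the latch:** I swung it with the fingers loosely around the pin until the end stop was felt at about 5 N, then backed off and lifted clear.
- **Last checks:** The pictures show the plate flat with a stud in each hole and the latch bar over its edge along +y. The bowl, bottle and jar are at their starting pixels. The wrist force read near zero, so the robot touches nothing.
- **What disagreed:** The two camera views differed by a few millimetres on the pin, the cutter's middle and the held plate. For the held plate I corrected about 1.3 mm in the cutter's y before lowering. For the pin I left several millimetres of play between the fingers.

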